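# Close the two-part glass mould

## Task

Close the graphite mould: push the loose half gently along the bench, with the fingertips, until its hollow face lies flat against the hollow face of the bolted half and its end sits against the pale blue end stop, with no gap at either. Only push it: do not lift, tip or knock it. Leave the tumbler, the tape roll and the brush where they are, and finish with the hand clear.

Things in the scene. Friction and masses are not known exactly. Their poses are not given: they have to be found in the camera images.
- fixed_half: Bolted mould half, fixed: black graphite block 110 mm long (y), 55 deep (x), 60 high, with half of an octagonal hollow in its mating face. Origin: on the bench at the foot of the face's centre. The face is the plane x = 0, y -55 to +55; x points from it into the block, away from the loose half; z up. Behind it a pale blue bracket 126 mm wide, 50 high, reaches x = +96.
- stop (a point): Pale blue end stop, fixed to the +y end of the bolted half: an upright plate 8 mm thick, 60 mm high, its inner face at y = +55 mm in the bolted half's frame; it sticks out past the mating face to x = -35. This point: middle of the part of the inner face that sticks out. Axes as the bolted half's.
- loose_half: Loose mould half, mirror image of the other: black graphite block on the bench, 110 mm along y, 55 along x, 60 high, 0.4 to 0.7 kg, thin brass strip on top near its back. Origin: foot of its mating face's centre. It fills x -55 to 0, y -55 to +55; z up. Closed, its frame coincides with the bolted half's.
- loose_back (a point): Centre of the loose half's flat back (its own x = -55 mm, 30 mm above the bench). The block starts 60 to 100 mm short of the bolted face, 40 to 90 mm short of the stop, turned up to 0.35 rad. The hollow in each face is 60 mm wide, 30 deep, open at the top.
- tumbler: Bystander: an upright amber glass tumbler, 72 mm across, 85 mm high. Origin: centre of its underside.
- tape: Bystander: a pale roll of tape lying flat, 90 mm across, 25 mm high. Origin: centre of its underside.
- brush: Bystander: a brush lying behind the bolted half, 200 mm long along its x axis, 20 mm high. Origin: middle of its underside.
There are look-alikes about, which are no part of the job. What is shaped like the fixed_half but pink is not meant.

How it is judged:
By the outcome, as a careful person would: the job done as asked, in the order asked, and still so for the second after the job is handed in, with the robot touching nothing.
It also fails if it takes over 45 s, if anything falls off the work surface, if the arm or the gripper's body presses on something with over 40 N, if the wrist force passes 120 N, or if a joint passes its speed limit or range.

## Robot

A 6-joint arm with a two-finger parallel gripper is mounted at the origin on the work surface. World frame = base frame: x ahead of the robot, y to its left, z up, the work surface at z = 0. Lengths are in m, angles in rad, forces in N, time in s.
With the tool pointing down it reaches from about 0.35 to 0.85 m from the base axis. Payload 8.1 kg.
Tool frame: the origin (TCP) lies at the very end of the fingers, on their centre line; the grasp point (between the pads) lies 19 mm behind it (arm.grasp_offset is the distance from the TCP to the grasp point, in m); z points along the fingers, x is the direction in which the jaws open and shut, and the axes are right-handed (so a half turn about z gives the same grasp; the last joint's range is limited). The gripper opens to 93 mm and grips with 3 to 60 N. Pads are 15 mm wide; open, the fingers measure 128 mm over their backs; the gripper's body (75 mm by 188 mm) begins 65 mm behind the grasp point.
Start: joints at [1.171, 0.13, 1.488, -0, 1.523, -0.085], TCP at [0.186, 0.571, 0.219] pointing down, gripper open.
Joint ranges: [-2.96, 2.96], [-0.89, 2.26], [0.02, 2.5], [-1.34, 4.48], [0, 2.73], [-2.66, 2.66]. Speed limits (rad/s): [2.39, 2.39, 2.79, 3.14, 3.14, 3.14].

## Interface

Orientations are given as a unit quaternion [w, x, y, z].
In Python, from cell import monitor, cams, finish_job, arm gives the robot as it stands.
- The arm moves only by the tool jog_arm, never from a script. Its argument "series" is a list of rows, each a list of 7 numbers: the closure in counts, from 0 (fully open) to 255 (shut), then the shift along the tool's x, y, z in m, then the turn, a rotation vector about the tool's x, y, z in rad. A call has 1 to 5 rows; each row is the pose to reach, as a shift and turn from the pose commanded when the call began, along the tool's axes at that moment; what a row does not reach only later rows make up. A row lasts 1/12 s, in which the tool goes at most 41.7 mm and 7.16 degrees, less where a joint would pass 70% of its speed; a pose out of reach is approached as far as the arm can. A call with a gripper value outside its range is refused whole. The fingers move at their own pace and stop on an object; the grip force is fixed at half the most. Time passes only in rows, so rows that repeat a pose let the fingers close. It gives the time, the measured TCP pose, the force and the opening at its end, in the units of the state.
- monitor.sense(): the state, without advancing time (a new reading comes with each control period).
- cams.get_image(name): name is "scene" or "top"; returns a dict with "pixels" (400x640x3 uint8, red, green, blue), "depth" (400x640 float32, m along the optical axis (not along the pixel's ray), 0 where there is no reading), "intrinsics" (3x3 intrinsics, pixels), "rvec" (rotation vector, rad) and "tvec" (3), from world to camera coordinates, as OpenCV has them. Camera axes: x right, y down, z forward; pixel columns grow to the right and rows downward; lengths in m; the calibration is good to about 2 mm. A picture is of the moment at which its call begins.
- finish_job(): hands the job in, once; it reports no verdict.
The state is a dict: "time": time; "joint_pos": joint angles; "qvel": joint speeds; "effort": joint torques, N m; "eef_pos": TCP position; "tool_rot": TCP orientation; "contact_force": force on the tool from outside, world axes, zero at the start; "ft_torque": the same for the moment, N m; "finger_gap": opening from 0.0 (shut) to 1.0 (fully open).
Only numpy, scipy, OpenCV 4.12 (cv2) and the standard library are available. Lean on these libraries where they do the work, as an engineer would, in place of code of your own. Each camera call takes 0.05 s, during which the arm holds its last target. There are 200 camera calls.

## Working session

There is one attempt and no reset: what is moved stays moved. The work goes in short steps, Python scripts to look and compute and a tool call to move; the robot and the scene stay as the last step left them, time stands still between calls to the robot, and variables do not carry over. Pictures are saved under pics/ and viewed, about 8 in all and at most 12, crops included, and the job is handed in when it is done.

Besides the shell and the picture viewer there is one more tool, called after "Request:" by a JSON object that holds its "op" and its "data", one argument or row to a line. jog_arm: Moves the arm, as the interface text tells. Its arguments: {"type":"object","properties":{"series":{"type":"array"}},"required":["series"]}

```bash
mkdir -p pics
cat > h.py <<'E'
import numpy as np,cv2
from cell import monitor,cams,arm
def grab(n):
    d=cams.get_image(n); R=cv2.Rodrigues(np.array(d['rvec'],float))[0]
    return d,R,np.array(d['tvec'],float).ravel(),np.array(d['intrinsics'])
def cloud(d,R,t,K):
    z=d['depth'].astype(float); v,u=np.mgrid[:z.shape[0],:z.shape[1]]
    P=np.stack([(u-K[0,2])/K[0,0]*z,(v-K[1,2])/K[1,1]*z,z],-1)
    W=(P-t)@R; W[z==0]=np.nan; return W
def save(n,px): cv2.imwrite(n,px[...,::-1])
E
python3 - <<'E'
from h import *
for n in ('top','scene'):
    d,R,t,K=grab(n); save(f'pics/{n}0.png',d['pixels']); np.savez(f'{n}0.npz',W=cloud(d,R,t,K),px=d['pixels'])
    print(n,K.tolist(),(-R.T@t).round(3))
s=monitor.sense();print({k:np.round(v,3) for k,v in s.items()})
E
```

```text
top [[433.1760332813332, 0.0, 317.12957046794213], [0.0, 433.1760332813332, 200.70584644485862], [0.0, 0.0, 1.0]] [0.439 0.034 0.974]
scene [[395.93452899501744, 0.0, 317.25213355705], [0.0, 395.93452899501744, 207.21260274621324], [0.0, 0.0, 1.0]] [ 1.046 -0.168  0.818]
{'time': np.float64(0.1), 'joint_pos': array([ 1.171,  0.131,  1.489, -0.   ,  1.523, -0.085]), 'qvel': array([-0.002, -0.002, -0.004, -0.002,  0.001, -0.001]), 'effort': array([-0.0000e+00, -5.6134e+01, -4.9310e+01,  7.7000e-02,  2.9000e-02,
       -0.0000e+00]), 'eef_pos': array([0.186, 0.57 , 0.218]), 'tool_rot': array([ 0.   ,  0.809,  0.588, -0.001]), 'contact_force': array([-0.086, -0.276, -0.666]), 'ft_torque': array([-0.004,  0.022, -0.028]), 'finger_gap': np.float64(0.995)}
```

View pics/top0.png

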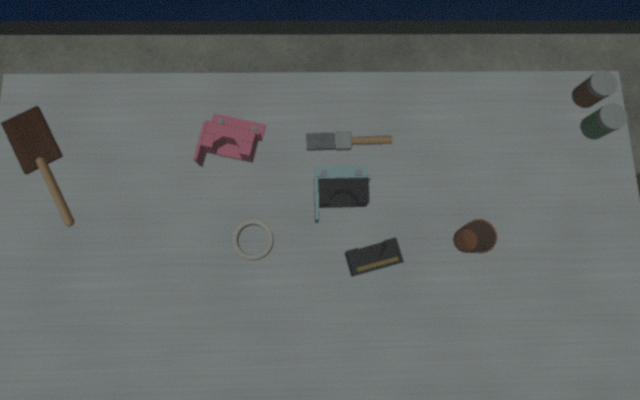

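View pics/scene0.png

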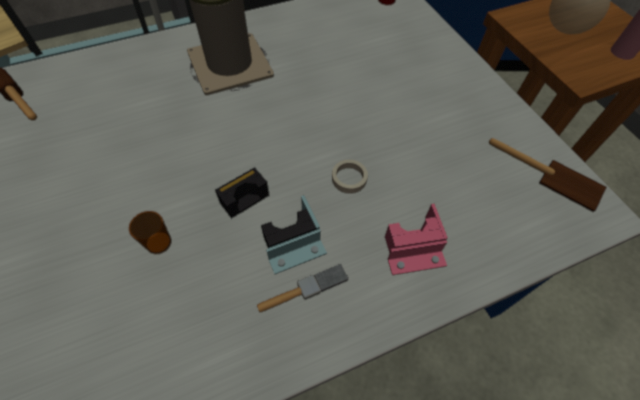

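Top view: the loose half is at (374,257) with its brass strip. The bolted half is black with a blue bracket at (343,190), and its stop plate is at (317,195). The pink look-alike at (230,138) is rejected. Bystanders are the tape (252,240), the tumbler (475,237) and the brush (349,140). Next I'll measure and take one close crop.

Run:
```python
from h import *
z=np.load('top0.npz');W,px=z['W'],z['px']
save('pics/crop0.png',cv2.resize(px[140:290,290:430],None,fx=5,fy=4*1.25/1,interpolation=cv2.INTER_CUBIC)[:600] if 0 else cv2.resize(np.clip(px[150:285,290:425].astype(int)*2,0,255).astype('uint8'),None,fx=4.4,fy=4.4,interpolation=cv2.INTER_CUBIC))
h=W[...,2]
print('bench z',np.nanmedian(h[300:380,100:500]))
dark=px.max(-1)
for nm,(v0,v1,u0,u1) in dict(loose=(232,280,338,410),fixed=(160,225,308,376)).items():
    m=np.zeros(h.shape,bool);m[v0:v1,u0:u1]=True
    m&=(h>.052)&(h<.068)
    P=W[m]; r=cv2.minAreaRect(P[:,:2].astype('f')*1000)
    print(nm,m.sum(),np.median(P[:,2]),r, cv2.boxPoints(r).round(1).tolist())
```

```text
bench z 0.00070240707428909
loose 1056 0.060674402565109004 ((497.6867980957031, -111.62825775146484), (54.93329620361328, 110.51681518554688), 14.522335052490234) [[457.20001220703125, -65.0], [485.0, -172.0], [538.0999755859375, -158.1999969482422], [510.3999938964844, -51.20000076293945]]
fixed 1158 0.06052870101399019 ((625.58935546875, -46.58464431762695), (119.09764099121094, 95.86707305908203), 89.36192321777344) [[577.0, -105.5999984741211], [672.9000244140625, -106.69999694824219], [674.2000122070312, 12.399999618530273], [578.2999877929688, 13.5]]
```

View pics/crop0.png

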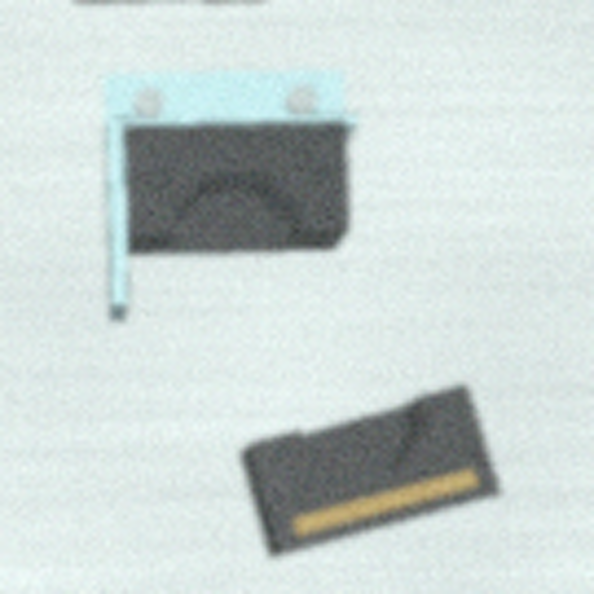

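The crop confirms the choice. The bolted half is black with a blue bracket and has its stop on the left. The loose half has a brass strip at the back and is turned about 0.25 rad. Next I'll refine the fixed frame by fitting its edges.

```bash
cat >> h.py <<'E'
def ext(W,m):  # fit of the block-top edges on a mask
    return W[m]
E
python3 - <<'E'
from h import *
z=np.load('top0.npz');W,px=z['W'],z['px'].astype(int)
h=W[...,2]
for lo,hi in((.054,.068),):
  m=np.zeros(h.shape,bool);m[160:225,308:376]=True;m&=(h>lo)&(h<hi)
  dark=m&(px[...,2]-px[...,0]<12); blue=m&~dark
  # face edge: min x per column
  cs=[];
  for u in range(318,372):
    c=W[:,u][dark[:,u]]
    if len(c)>5: cs.append((u,c[c[:,0].argmin()][:2].round(4).tolist()))
  print(cs)
  es=[]
  for v in range(200,224):
    c=W[v][m[v]]
    c=c[c[:,1]>-0.02]
    if len(c): es.append((v,c[:,0].mean().round(3),c[:,1].min().round(4),c[:,1].max().round(4)))
  print(es)
E
```

```text
[(319, [0.5799, 0.005]), (320, [0.6132, 0.0022]), (321, [0.6143, 0.0002]), (322, [0.6141, -0.0019]), (323, [0.6147, -0.0042]), (324, [0.6146, -0.0064]), (325, [0.6146, -0.0085]), (326, [0.6142, -0.0106]), (327, [0.6141, -0.0127]), (328, [0.6149, -0.0151]), (329, [0.6144, -0.0171]), (330, [0.6145, -0.0193]), (331, [0.6293, -0.0217]), (332, [0.6318, -0.0239]), (333, [0.6327, -0.0264]), (334, [0.636, -0.0283]), (335, [0.6383, -0.0306]), (336, [0.6407, -0.0329]), (337, [0.6427, -0.035]), (338, [0.6447, -0.0372]), (339, [0.6438, -0.0398]), (340, [0.6446, -0.0415]), (341, [0.6445, -0.0437]), (342, [0.6443, -0.0458]), (343, [0.6447, -0.0481]), (344, [0.6438, -0.0508]), (345, [0.6437, -0.0529]), (346, [0.6445, -0.0546]), (347, [0.6447, -0.0568]), (348, [0.6442, -0.0588]), (349, [0.6449, -0.0613]), (350, [0.6425, -0.0633]), (351, [0.6409, -0.0657]), (352, [0.6385, -0.0677]), (353, [0.6363, -0.0699]), (354, [0.634, -0.0719]), (355, [0.6323, -0.0743]), (356, [0.6298, -0.0763]), (357, [0.6274, -0.0783]), (358, [0.614, -0.0799]), (359, [0.6142, -0.0822]), (360, [0.6143, -0.0845]), (361, [0.6141, 
[... 832 characters left out ...]
99), np.float64(0.0069), np.float64(0.0111)), (210, np.float64(0.597), np.float64(0.0069), np.float64(0.0112)), (211, np.float64(0.595), np.float64(0.007), np.float64(0.0113)), (212, np.float64(0.593), np.float64(0.007), np.float64(0.0113)), (213, np.float64(0.591), np.float64(0.007), np.float64(0.0112)), (214, np.float64(0.588), np.float64(0.0071), np.float64(0.0113)), (215, np.float64(0.586), np.float64(0.0071), np.float64(0.0114)), (216, np.float64(0.584), np.float64(0.0071), np.float64(0.0113)), (217, np.float64(0.582), np.float64(0.0072), np.float64(0.0115)), (218, np.float64(0.58), np.float64(0.005), np.float64(0.0115)), (219, np.float64(0.578), np.float64(0.0093), np.float64(0.0114))]
```

Request:
{"op": "jog_arm", "data": {
  "series": [
    [127,-0.032,0.024,0,0,0,-0.063],
    [127,-0.064,0.048,0,0,0,-0.126],
    [127,-0.096,0.073,0,0,0,-0.189],
    [127,-0.127,0.098,0,0,0,-0.252],
    [127,-0.158,0.122,0,0,0,-0.314]
  ]
}}

```text
time: 0.52
eef_pos: [0.2528, 0.3806, 0.2179]
tool_rot: [0.0, 0.706, 0.708, -0.0]
contact_force: [0.8, -0.2, 0.2]
finger_gap: 0.686
```

Request:
{"op": "jog_arm", "data": {
  "series": [
    [127,-0.038,0.014,0,0,0,0],
    [127,-0.076,0.028,0,0,0,0],
    [127,-0.114,0.041,0,0,0,0],
    [127,-0.152,0.055,0,0,0,0],
    [127,-0.19,0.068,0,0,0,0]
  ]
}}

```text
time: 0.93
eef_pos: [0.3206, 0.1907, 0.2183]
tool_rot: [0.0, 0.707, 0.707, 0.0]
contact_force: [1.2, 0.3, 0.3]
finger_gap: 0.503
```

Request:
{"op": "jog_arm", "data": {
  "series": [
    [127,-0.038,0.014,0,0,0,0],
    [127,-0.076,0.028,0,0,0,0],
    [127,-0.114,0.041,0,0,0,0],
    [127,-0.152,0.055,0,0,0,0],
    [127,-0.19,0.068,0,0,0,0]
  ]
}}

```text
time: 1.35
eef_pos: [0.3886, 0.0003, 0.2186]
tool_rot: [0.0, 0.707, 0.707, 0.0]
contact_force: [0.7, 0.7, 0.1]
finger_gap: 0.501
```

Request:
{"op": "jog_arm", "data": {
  "series": [
    [127,-0.036,0.012,0,0,0,0],
    [127,-0.072,0.024,0,0,0,0],
    [127,-0.11,0.037,0,0,0,0],
    [127,-0.11,0.037,0.03,0,0,0],
    [127,-0.11,0.037,0.06,0,0,0]
  ]
}}

```text
time: 1.77
eef_pos: [0.4269, -0.1105, 0.1593]
tool_rot: [0.002, 0.709, 0.705, 0.001]
contact_force: [0.8, -0.4, -0.4]
finger_gap: 0.499
```

Request:
{"op": "jog_arm", "data": {
  "series": [
    [127,0,0,0.035,0,0,0],
    [127,0,0,0.07,0,0,0],
    [127,0,0,0.105,0,0,0],
    [127,0,0,0.13,0,0,0],
    [127,0,0,0.144,0,0,0]
  ]
}}

```text
time: 2.18
eef_pos: [0.4224, -0.1065, 0.0106]
tool_rot: [-0.003, 0.707, 0.707, -0.001]
contact_force: [0.0, -0.3, 0.2]
finger_gap: 0.498
```

Request:
{"op": "jog_arm", "data": {
  "series": [
    [127,0,0.005,0,0,0,0],
    [127,0,0.01,0,0,0,0],
    [127,0,0.014,0,0,0,0],
    [127,0,0.017,0,0,0,0],
    [127,0,0.019,0,0,0,0]
  ]
}}

```text
time: 2.6
eef_pos: [0.4464, -0.1081, 0.0163]
tool_rot: [0.001, 0.707, 0.707, 0.001]
contact_force: [-0.3, 0.8, -0.9]
finger_gap: 0.506
```

Request:
{"op": "jog_arm", "data": {
  "series": [
    [127,0,0.002,0,0,0,0],
    [127,0,0.004,0,0,0,0],
    [127,0,0.006,0,0,0,0],
    [127,0,0.008,0,0,0,0],
    [127,0,0.01,0,0,0,0]
  ]
}}

```text
time: 3.02
eef_pos: [0.4536, -0.1072, 0.0144]
tool_rot: [-0.001, 0.707, 0.707, -0.0]
contact_force: [-3.6, 2.3, 1.1]
finger_gap: 0.496
```

Contact is light (about 4 N). I'll keep pushing gently until the block squares up.

Request:
{"op": "jog_arm", "data": {
  "series": [
    [127,0,0.002,0,0,0,0],
    [127,0,0.004,0,0,0,0],
    [127,0,0.006,0,0,0,0],
    [127,0,0.008,0,0,0,0],
    [127,0,0.01,0,0,0,0]
  ]
}}

```text
time: 3.43
eef_pos: [0.4646, -0.1076, 0.0146]
tool_rot: [-0.0, 0.707, 0.707, -0.0]
contact_force: [-2.7, 1.9, -0.5]
finger_gap: 0.501
```

Request:
{"op": "jog_arm", "data": {
  "series": [
    [127,0,0.002,0,0,0,0],
    [127,0,0.004,0,0,0,0],
    [127,0,0.006,0,0,0,0],
    [127,0,0.008,0,0,0,0],
    [127,0,0.01,0,0,0,0]
  ]
}}

```text
time: 3.85
eef_pos: [0.4745, -0.1076, 0.0146]
tool_rot: [-0.0, 0.707, 0.707, -0.0]
contact_force: [-6.4, 2.1, 4.2]
finger_gap: 0.503
```

```bash
cat >> h.py <<'E'
def loose(n,box):
    d,R,t,K=grab('top'); W=cloud(d,R,t,K); v0,v1,u0,u1=box
    save(f'pics/{n}.png',cv2.resize(np.clip(d['pixels'][150:285,290:425].astype(int)*2,0,255).astype('uint8'),None,fx=4.4,fy=4.4,interpolation=cv2.INTER_CUBIC))
    px=d['pixels'].astype(int); h=W[...,2]
    br=(px[...,0]-px[...,2]>25)&(h>.05)&(h<.075); m=np.zeros_like(br); m[v0:v1,u0:u1]=1
    P=W[br&m][:,:2].astype('f')*1000
    print('brass',len(P),cv2.minAreaRect(P) if len(P)>20 else '')
    q=m&(h>.054)&(h<.068)&(px.max(-1)<110)
    P=W[q][:,:2].astype('f')*1000; r=cv2.minAreaRect(P); print('top',len(P),r,cv2.boxPoints(r).round(1).tolist())
E
python3 -c "
from h import *
loose('a',(225,285,335,415))"
```

```text
brass 0 
top 120 ((527.3836669921875, -71.49581146240234), (23.54939842224121, 21.64002227783203), 89.00100708007812) [[516.4000244140625, -83.0999984741211], [538.0, -83.5], [538.4000244140625, -59.900001525878906], [516.7999877929688, -59.5]]
```

View pics/a.png

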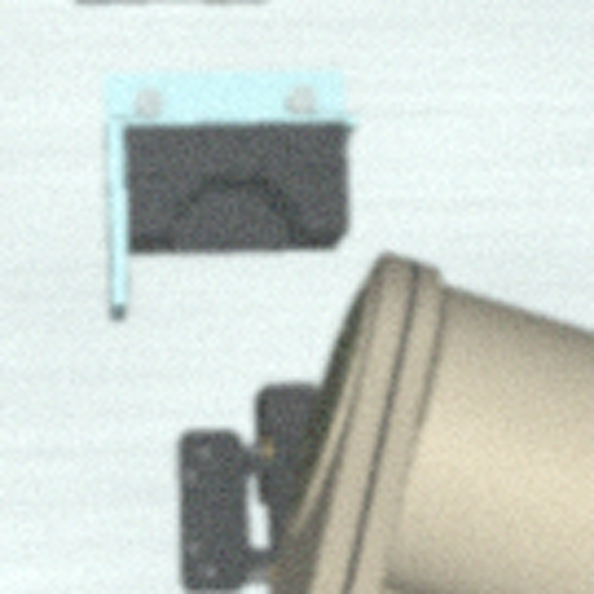

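The block's near corner at (538,-60) mm matches a squared block whose face is at x≈0.537. I'll push squarely onward to leave about a 5 mm gap.

Request:
{"op": "jog_arm", "data": {
  "series": [
    [127,0,0.003,0,0,0,0],
    [127,0,0.006,0,0,0,0],
    [127,0,0.009,0,0,0,0],
    [127,0,0.012,0,0,0,0],
    [127,0,0.015,0,0,0,0]
  ]
}}

```text
time: 4.32
eef_pos: [0.4891, -0.108, 0.0146]
tool_rot: [-0.0, 0.707, 0.707, -0.001]
contact_force: [-6.7, 0.6, 2.9]
finger_gap: 0.502
```

Request:
{"op": "jog_arm", "data": {
  "series": [
    [127,0,0.003,0,0,0,0],
    [127,0,0.006,0,0,0,0],
    [127,0,0.009,0,0,0,0],
    [127,0,0.012,0,0,0,0],
    [127,0,0.015,0,0,0,0]
  ]
}}

```text
time: 4.73
eef_pos: [0.504, -0.108, 0.0146]
tool_rot: [-0.0, 0.707, 0.707, -0.001]
contact_force: [-6.5, 0.4, 2.7]
finger_gap: 0.502
```

Request:
{"op": "jog_arm", "data": {
  "series": [
    [127,0,0.003,0,0,0,0],
    [127,0,0.006,0,0,0,0],
    [127,0,0.009,0,0,0,0],
    [127,0,0.012,0,0,0,0],
    [127,0,0.015,0,0,0,0]
  ]
}}

```text
time: 5.15
eef_pos: [0.519, -0.108, 0.0146]
tool_rot: [-0.0, 0.707, 0.707, -0.001]
contact_force: [-6.6, 1.2, 2.3]
finger_gap: 0.503
```

Request:
{"op": "jog_arm", "data": {
  "series": [
    [127,0,0.003,0,0,0,0],
    [127,0,0.006,0,0,0,0],
    [127,0,0.009,0,0,0,0],
    [127,0,0.012,0,0,0,0],
    [127,0,0.014,0,0,0,0]
  ]
}}

```text
time: 5.57
eef_pos: [0.5333, -0.1081, 0.0146]
tool_rot: [-0.0, 0.707, 0.707, -0.0]
contact_force: [-7.4, -0.1, 4.6]
finger_gap: 0.503
```

Request:
{"op": "jog_arm", "data": {
  "series": [
    [127,0,0.003,0,0,0,0],
    [127,0,0.006,0,0,0,0],
    [127,0,0.008,0,0,0,0],
    [127,0,0.009,0,0,0,0],
    [127,0,0.01,0,0,0,0]
  ]
}}

```text
time: 5.98
eef_pos: [0.543, -0.108, 0.0146]
tool_rot: [-0.0, 0.707, 0.707, -0.001]
contact_force: [-8.9, -0.1, 4.5]
finger_gap: 0.503
```

Request:
{"op": "jog_arm", "data": {
  "series": [
    [127,0,-0.01,0,0,0,0],
    [127,0,-0.03,0,0,0,0],
    [127,0,-0.06,-0.01,0,0,0],
    [127,0,-0.07,-0.045,0,0,0],
    [160,0,-0.08,-0.085,0,0,0]
  ]
}}

```text
time: 6.4
eef_pos: [0.4601, -0.1069, 0.0975]
tool_rot: [-0.003, 0.708, 0.707, -0.001]
contact_force: [1.6, 0.2, -0.0]
finger_gap: 0.468
```

Request:
{"op": "jog_arm", "data": {
  "series": [
    [255,-0.03,-0.02,-0.03,0,0,0.1],
    [255,-0.06,-0.04,-0.06,0,0,0.2],
    [255,-0.1,-0.04,-0.06,0,0,0.31],
    [255,-0.14,-0.04,-0.06,0,0,0.42],
    [255,-0.17,-0.04,-0.06,0,0,0.52]
  ]
}}

```text
time: 6.82
eef_pos: [0.4243, -0.2814, 0.1624]
tool_rot: [0.003, 0.867, 0.499, 0.001]
contact_force: [0.2, 0.3, -0.7]
finger_gap: 0.126
```

```bash
python3 -c "
from h import *
loose('b',(190,250,319,400))"
```

```text
brass 155 ((563.9806518554688, -115.11041259765625), (87.84390258789062, 7.104135036468506), 89.46871185302734)
top 1341 ((596.7470703125, -81.67961120605469), (172.60723876953125, 88.00016021728516), 89.41763305664062) [[551.9000244140625, -167.5], [639.9000244140625, -168.39999389648438], [641.5999755859375, 4.199999809265137], [553.5999755859375, 5.099999904632568]]
```

View pics/b.png

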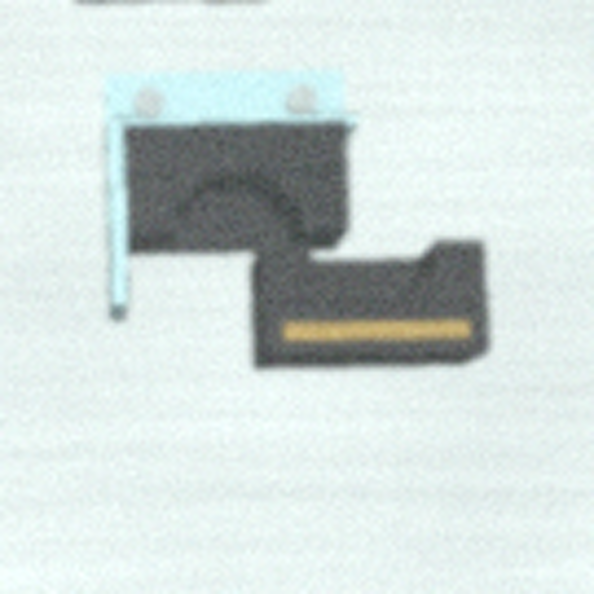

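Visible now: the loose half is square to the bolted one, with its +y end at crop (256,300) and a gap of a few mm at the faces. It needs about 64 mm in +y. I'm moving to its -y end with the fingers shut.

Request:
{"op": "jog_arm", "data": {
  "series": [
    [255,0.03,0.019,0,0,0,0.12],
    [255,0.06,0.038,0,0,0,0.24],
    [255,0.09,0.057,0,0,0,0.36],
    [255,0.12,0.076,0,0,0,0.48],
    [255,0.148,0.095,0,0,0,0.6]
  ]
}}

```text
time: 7.28
eef_pos: [0.5817, -0.1959, 0.1602]
tool_rot: [0.001, 0.975, 0.22, 0.001]
contact_force: [0.5, -0.6, -0.6]
finger_gap: 0.002
```

Request:
{"op": "jog_arm", "data": {
  "series": [
    [255,0,0,0,0,0,0.12],
    [255,0,0,0,0,0,0.24],
    [255,0,0,0,0,0,0.36],
    [255,0,0,0,0,0,0.451],
    [255,0,0,0,0,0,0.451]
  ]
}}

```text
time: 7.7
eef_pos: [0.5802, -0.1967, 0.16]
tool_rot: [0.0, 1.0, -0.003, 0.001]
contact_force: [0.3, -0.4, 0.5]
finger_gap: 0.006
```

Request:
{"op": "jog_arm", "data": {
  "series": [
    [255,0,0,0.035,0,0,-0.005],
    [255,0,0,0.07,0,0,-0.005],
    [255,0,0,0.105,0,0,-0.005],
    [255,0,0,0.13,0,0,-0.005],
    [255,0,0,0.145,0,0,-0.005]
  ]
}}

```text
time: 8.12
eef_pos: [0.5775, -0.1958, 0.0108]
tool_rot: [-0.001, 1.0, 0.004, -0.002]
contact_force: [0.1, 0.3, -0.1]
finger_gap: 0.002
```

Request:
{"op": "jog_arm", "data": {
  "series": [
    [255,0,-0.005,0,0,0,0],
    [255,0,-0.01,0,0,0,0],
    [255,0,-0.014,0,0,0,0],
    [255,0,-0.017,0,0,0,0],
    [255,0,-0.019,0,0,0,0]
  ]
}}

```text
time: 8.53
eef_pos: [0.5811, -0.1781, 0.017]
tool_rot: [0.001, 1.0, 0.003, 0.002]
contact_force: [0.3, -5.9, 1.9]
finger_gap: 0.004
```

Request:
{"op": "jog_arm", "data": {
  "series": [
    [255,0,-0.002,0,0,0,0],
    [255,0,-0.004,0,0,0,0],
    [255,0,-0.006,0,0,0,0],
    [255,0,-0.008,0,0,0,0],
    [255,0,-0.011,0,0,0,0]
  ]
}}

```text
time: 8.95
eef_pos: [0.5809, -0.1683, 0.0169]
tool_rot: [0.002, 1.0, 0.002, 0.002]
contact_force: [-0.4, -6.7, 3.0]
finger_gap: 0.007
```

Request:
{"op": "jog_arm", "data": {
  "series": [
    [255,0,-0.003,0,0,0,0],
    [255,0,-0.006,0,0,0,0],
    [255,0,-0.009,0,0,0,0],
    [255,0,-0.012,0,0,0,0],
    [255,0,-0.015,0,0,0,0]
  ]
}}

```text
time: 9.37
eef_pos: [0.5808, -0.1532, 0.0169]
tool_rot: [0.002, 1.0, 0.002, 0.002]
contact_force: [-0.1, -6.5, 2.3]
finger_gap: 0.008
```

Request:
{"op": "jog_arm", "data": {
  "series": [
    [255,0,-0.003,0,0,0,0],
    [255,0,-0.006,0,0,0,0],
    [255,0,-0.009,0,0,0,0],
    [255,0,-0.012,0,0,0,0],
    [255,0,-0.015,0,0,0,0]
  ]
}}

```text
time: 9.78
eef_pos: [0.5808, -0.1381, 0.0169]
tool_rot: [0.002, 1.0, 0.002, 0.002]
contact_force: [0.1, -6.5, 3.1]
finger_gap: 0.005
```

Request:
{"op": "jog_arm", "data": {
  "series": [
    [255,0,-0.003,0,0,0,0],
    [255,0,-0.006,0,0,0,0],
    [255,0,-0.009,0,0,0,0],
    [255,0,-0.012,0,0,0,0],
    [255,0,-0.015,0,0,0,0]
  ]
}}

```text
time: 10.2
eef_pos: [0.5808, -0.1231, 0.017]
tool_rot: [0.001, 1.0, 0.002, 0.002]
contact_force: [0.5, -5.6, 3.5]
finger_gap: 0.004
```

Request:
{"op": "jog_arm", "data": {
  "series": [
    [255,0,-0.001,0,0,0,0],
    [255,0,-0.002,0,0,0,0],
    [255,0,-0.003,0,0,0,0],
    [255,0,-0.004,0,0,0,0],
    [255,0,-0.005,0,0,0,0]
  ]
}}

```text
time: 10.62
eef_pos: [0.5808, -0.1182, 0.0169]
tool_rot: [0.001, 1.0, 0.002, 0.002]
contact_force: [-1.3, -6.2, 3.4]
finger_gap: 0.004
```

Request:
{"op": "jog_arm", "data": {
  "series": [
    [255,0,-0.0006,0,0,0,0],
    [255,0,-0.0012,0,0,0,0],
    [255,0,-0.0018,0,0,0,0],
    [255,0,-0.0024,0,0,0,0],
    [255,0,-0.003,0,0,0,0]
  ]
}}

```text
time: 11.03
eef_pos: [0.5807, -0.1152, 0.0169]
tool_rot: [0.001, 1.0, 0.002, 0.002]
contact_force: [-0.3, -7.0, 3.7]
finger_gap: 0.008
```

Request:
{"op": "jog_arm", "data": {
  "series": [
    [255,0,-0.0004,0,0,0,0],
    [255,0,-0.0008,0,0,0,0],
    [255,0,-0.0012,0,0,0,0],
    [255,0,-0.0016,0,0,0,0],
    [255,0,-0.002,0,0,0,0]
  ]
}}

```text
time: 11.45
eef_pos: [0.5808, -0.1148, 0.017]
tool_rot: [0.003, 1.0, 0.002, 0.002]
contact_force: [0.0, -15.1, 1.4]
finger_gap: 0.004
```

Reached the stop: the force rose to 15 N and motion ceased at y≈-0.115. I'm going round to the back for the closing push.

Request:
{"op": "jog_arm", "data": {
  "series": [
    [255,0,0.005,0,0,0,0],
    [255,0,0.02,0,0,0,0],
    [255,0,0.022,-0.035,0,0,0],
    [255,0,0.022,-0.07,0,0,0],
    [255,0,0.022,-0.11,0,0,0]
  ]
}}

```text
time: 11.87
eef_pos: [0.5776, -0.1339, 0.1244]
tool_rot: [-0.001, 1.0, 0.002, -0.002]
contact_force: [-0.1, 0.4, 0.2]
finger_gap: 0.005
```

Request:
{"op": "jog_arm", "data": {
  "series": [
    [127,-0.013,-0.016,-0.02,0,0,-0.12],
    [127,-0.026,-0.032,-0.02,0,0,-0.24],
    [127,-0.04,-0.048,-0.02,0,0,-0.36],
    [127,-0.055,-0.066,-0.02,0,0,-0.48],
    [127,-0.07,-0.083,-0.02,0,0,-0.6]
  ]
}}

```text
time: 12.28
eef_pos: [0.5083, -0.0506, 0.1452]
tool_rot: [0.0, 0.954, 0.3, 0.001]
contact_force: [-0.6, 0.8, 0.3]
finger_gap: 0.312
```

Request:
{"op": "jog_arm", "data": {
  "series": [
    [127,0,0,0,0,0,-0.12],
    [127,0,0,0,0,0,-0.24],
    [127,0,0,0,0,0,-0.36],
    [127,0,0,0,0,0,-0.48],
    [127,0,0,0,0,0,-0.6]
  ]
}}

```text
time: 12.7
eef_pos: [0.5089, -0.0512, 0.1452]
tool_rot: [0.0, 0.822, 0.569, 0.0]
contact_force: [-0.2, -0.0, -0.4]
finger_gap: 0.5
```

Request:
{"op": "jog_arm", "data": {
  "series": [
    [127,0,0,0,0,0,-0.12],
    [127,0,0,0,0,0,-0.24],
    [127,0,0,0,0,0,-0.36],
    [127,0,0,0,0,0,-0.366],
    [127,0,0,0,0,0,-0.366]
  ]
}}

```text
time: 13.12
eef_pos: [0.5089, -0.0512, 0.145]
tool_rot: [0.0, 0.709, 0.706, 0.0]
contact_force: [0.9, -0.0, -0.1]
finger_gap: 0.503
```

Request:
{"op": "jog_arm", "data": {
  "series": [
    [127,0,0,0.035,0,0,0],
    [127,0,0,0.07,0,0,0],
    [127,0,0,0.1,0,0,0],
    [127,0,0,0.12,0,0,0],
    [127,0,0,0.13,0,0,0]
  ]
}}

```text
time: 13.53
eef_pos: [0.5064, -0.0505, 0.0114]
tool_rot: [-0.002, 0.709, 0.705, -0.001]
contact_force: [-0.1, 0.4, 0.0]
finger_gap: 0.504
```

Request:
{"op": "jog_arm", "data": {
  "series": [
    [127,0,0.008,0,0,0,0],
    [127,0,0.016,0,0,0,0],
    [127,0,0.022,0,0,0,0],
    [127,0,0.026,0,0,0,0],
    [127,0,0.029,0,0,0,0]
  ]
}}

```text
time: 13.95
eef_pos: [0.5401, -0.0511, 0.0165]
tool_rot: [0.001, 0.707, 0.707, 0.001]
contact_force: [0.2, 0.1, 0.6]
finger_gap: 0.502
```

Request:
{"op": "jog_arm", "data": {
  "series": [
    [127,0,0.0015,0,0,0,0],
    [127,0,0.003,0,0,0,0],
    [127,0,0.0045,0,0,0,0],
    [127,0,0.006,0,0,0,0],
    [127,0,0.007,0,0,0,0]
  ]
}}

```text
time: 14.37
eef_pos: [0.5423, -0.0508, 0.0145]
tool_rot: [-0.002, 0.707, 0.707, -0.002]
contact_force: [-17.6, -1.1, 14.9]
finger_gap: 0.502
```

Request:
{"op": "jog_arm", "data": {
  "series": [
    [127,0,0.0006,0,0,0,0],
    [127,0,0.0012,0,0,0,0],
    [127,0,0.0018,0,0,0,0],
    [127,0,0.0024,0,0,0,0],
    [127,0,0.003,0,0,0,0]
  ]
}}

```text
time: 14.78
eef_pos: [0.5422, -0.0507, 0.0144]
tool_rot: [-0.004, 0.707, 0.707, -0.004]
contact_force: [-35.0, -1.9, 30.5]
finger_gap: 0.502
```

Stalled at 35 N. Either it is closed or it is caught on something, so I'm backing off to look.

Request:
{"op": "jog_arm", "data": {
  "series": [
    [127,0,-0.003,0,0,0,0],
    [127,0,-0.008,0,0,0,0],
    [127,0,-0.03,0,0,0,0],
    [127,0,-0.05,-0.02,0,0,0],
    [127,0,-0.07,-0.05,0,0,0]
  ]
}}

```text
time: 15.2
eef_pos: [0.4739, -0.0501, 0.0617]
tool_rot: [-0.003, 0.707, 0.707, -0.002]
contact_force: [-0.3, 0.6, 0.0]
finger_gap: 0.504
```

Request:
{"op": "jog_arm", "data": {
  "series": [
    [127,-0.03,-0.02,-0.02,0,0,0],
    [127,-0.065,-0.03,-0.04,0,0,0],
    [127,-0.1,-0.04,-0.06,0,0,0],
    [127,-0.13,-0.04,-0.08,0,0,0],
    [127,-0.16,-0.04,-0.09,0,0,0]
  ]
}}

```text
time: 15.62
eef_pos: [0.4381, -0.2129, 0.1578]
tool_rot: [0.002, 0.708, 0.707, 0.001]
contact_force: [1.3, 0.4, 0.4]
finger_gap: 0.506
```

Run:
```python
from h import *
loose('c',(190,250,319,400))
d,R,t,K=grab('top');s=d['pixels'][160:235,305:380]
save('pics/c2.png',cv2.resize(np.clip(s.astype(int)*3,0,255).astype('uint8'),None,fx=7.8,fy=7.8,interpolation=cv2.INTER_CUBIC))
d,R,t,K=grab('scene');s=d['pixels'][170:280,200:350]
save('pics/c3.png',cv2.resize(np.clip(s.astype(int)*3,0,255).astype('uint8'),None,fx=5.3,fy=5.3,interpolation=cv2.INTER_CUBIC))
```

```text
brass 151 ((562.8424682617188, -48.904075622558594), (87.60365295410156, 7.3831024169921875), 89.2409439086914)
top 1369 ((596.611083984375, -49.95066833496094), (109.97185516357422, 89.49491882324219), 89.88256072998047) [[551.7999877929688, -104.80000305175781], [641.2000122070312, -105.0], [641.5, 4.900000095367432], [552.0, 5.099999904632568]]
```

View pics/c2.png

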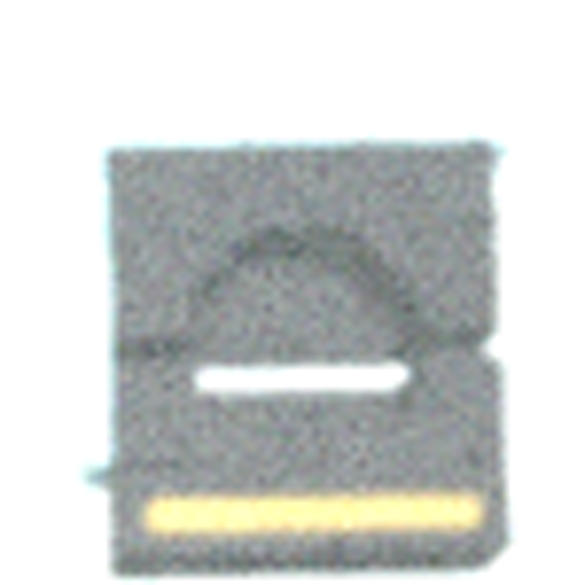

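View pics/c3.png

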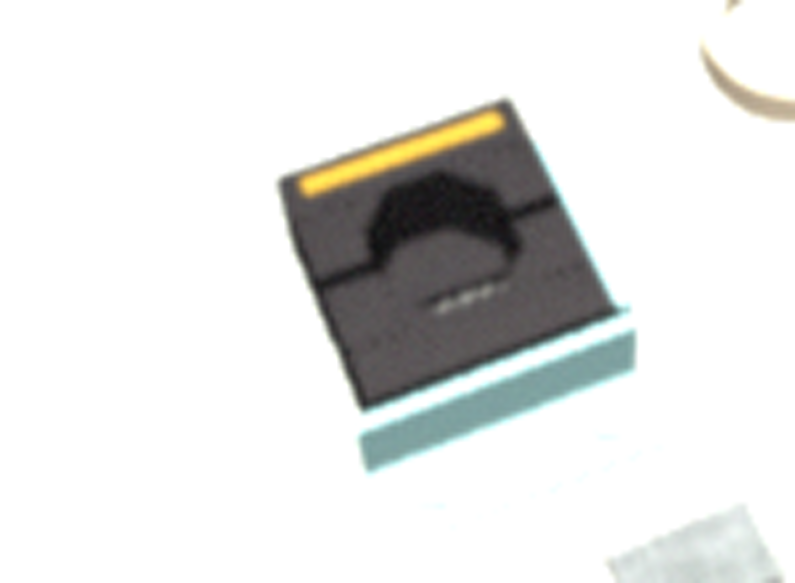

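There is still a gap of about 7 mm: in the scene crop, the dark seam runs through (345,275) and (535,208). The stop end looks tight. The x push came with an equal down-force (30 N). The fingertip was still settling downward at contact, so it pinned the block to the bench. I'll repeat it with the hand settled, easing upward slightly as it pushes.

Request:
{"op": "jog_arm", "data": {
  "series": [
    [127,0.03,0.016,0,0,0,0],
    [127,0.06,0.032,0,0,0,0],
    [127,0.095,0.048,0,0,0,0],
    [127,0.13,0.064,0.01,0,0,0],
    [127,0.16,0.08,0.04,0,0,0]
  ]
}}

```text
time: 16.18
eef_pos: [0.5194, -0.05, 0.1199]
tool_rot: [0.002, 0.707, 0.707, 0.002]
contact_force: [0.8, -1.1, 0.2]
finger_gap: 0.503
```

Request:
{"op": "jog_arm", "data": {
  "series": [
    [127,0,0,0.03,0,0,0],
    [127,0,0,0.06,0,0,0],
    [127,0,0,0.08,0,0,0],
    [127,0,0,0.094,0,0,0],
    [127,0,0,0.1,0,0,0]
  ]
}}

```text
time: 16.6
eef_pos: [0.5132, -0.0511, 0.0132]
tool_rot: [-0.003, 0.707, 0.707, -0.002]
contact_force: [-0.5, -0.6, -0.3]
finger_gap: 0.5
```

Request:
{"op": "jog_arm", "data": {
  "series": [
    [127,0,0.005,0,0,0,0],
    [127,0,0.01,0,0,0,0],
    [127,0,0.014,0,0,0,0],
    [127,0,0.017,0,0,0,0],
    [127,0,0.019,0,0,0,0]
  ]
}}

```text
time: 17.02
eef_pos: [0.5371, -0.0535, 0.0184]
tool_rot: [0.001, 0.707, 0.707, 0.001]
contact_force: [-0.3, -0.5, 0.5]
finger_gap: 0.5
```

Request:
{"op": "jog_arm", "data": {
  "series": [
    [127,0,0.001,0,0,0,0],
    [127,0,0.002,0,0,0,0],
    [127,0,0.003,0,0,0,0],
    [127,0,0.004,0,0,0,0],
    [127,0,0.005,0,0,0,0]
  ]
}}

```text
time: 17.43
eef_pos: [0.5404, -0.0533, 0.017]
tool_rot: [-0.0, 0.707, 0.707, -0.0]
contact_force: [-0.2, -0.4, -0.6]
finger_gap: 0.503
```

Request:
{"op": "jog_arm", "data": {
  "series": [
    [127,0,0.0006,-0.0003,0,0,0],
    [127,0,0.0012,-0.0006,0,0,0],
    [127,0,0.0018,-0.0009,0,0,0],
    [127,0,0.0024,-0.0012,0,0,0],
    [127,0,0.003,-0.0015,0,0,0]
  ]
}}

```text
time: 17.85
eef_pos: [0.5424, -0.0533, 0.0181]
tool_rot: [-0.001, 0.707, 0.707, -0.001]
contact_force: [-5.6, -0.8, 1.1]
finger_gap: 0.501
```

Request:
{"op": "jog_arm", "data": {
  "series": [
    [127,0,0.0006,-0.0003,0,0,0],
    [127,0,0.0012,-0.0006,0,0,0],
    [127,0,0.0018,-0.0009,0,0,0],
    [127,0,0.0024,-0.0012,0,0,0],
    [127,0,0.003,-0.0015,0,0,0]
  ]
}}

```text
time: 18.27
eef_pos: [0.5462, -0.0532, 0.0198]
tool_rot: [-0.0, 0.707, 0.707, -0.0]
contact_force: [-2.5, 0.6, -2.6]
finger_gap: 0.5
```

It's sliding freely now. I'll continue nearly level so nothing lifts it.

Request:
{"op": "jog_arm", "data": {
  "series": [
    [127,0,0.0006,0,0,0,0],
    [127,0,0.0012,0,0,0,0],
    [127,0,0.0018,0,0,0,0],
    [127,0,0.0024,0,0,0,0],
    [127,0,0.003,0,0,0,0]
  ]
}}

```text
time: 18.68
eef_pos: [0.5485, -0.0533, 0.02]
tool_rot: [-0.001, 0.707, 0.707, -0.001]
contact_force: [-12.0, -0.3, 5.9]
finger_gap: 0.499
```

Request:
{"op": "jog_arm", "data": {
  "series": [
    [127,0,0.0005,0,0,0,0],
    [127,0,0.001,0,0,0,0],
    [127,0,0.0015,0,0,0,0],
    [127,0,0.002,0,0,0,0],
    [127,0,0.002,0,0,0,0]
  ]
}}

```text
time: 19.1
eef_pos: [0.5485, -0.0533, 0.02]
tool_rot: [-0.002, 0.707, 0.707, -0.002]
contact_force: [-21.2, -1.0, 14.0]
finger_gap: 0.503
```

Request:
{"op": "jog_arm", "data": {
  "series": [
    [127,0,0,-0.0004,0,0,0],
    [127,0,0,-0.0008,0,0,0],
    [127,0,0,-0.0012,0,0,0],
    [127,0,0,-0.0016,0,0,0],
    [127,0,0,-0.0016,0,0,0]
  ]
}}

```text
time: 19.52
eef_pos: [0.5485, -0.0534, 0.0202]
tool_rot: [-0.002, 0.707, 0.707, -0.002]
contact_force: [-12.1, -2.2, -1.4]
finger_gap: 0.5
```

With no down-force and 12 N of push it does not move, so the faces are touching. I'm backing off to look.

Request:
{"op": "jog_arm", "data": {
  "series": [
    [127,0,-0.004,0,0,0,0],
    [127,0,-0.012,0,0,0,0],
    [127,0,-0.035,0,0,0,0],
    [127,0,-0.055,-0.02,0,0,0],
    [127,0,-0.075,-0.05,0,0,0]
  ]
}}

```text
time: 19.93
eef_pos: [0.4737, -0.0526, 0.0697]
tool_rot: [-0.002, 0.707, 0.707, -0.001]
contact_force: [0.8, -0.1, 0.5]
finger_gap: 0.502
```

Request:
{"op": "jog_arm", "data": {
  "series": [
    [255,-0.03,-0.02,-0.02,0,0,0.1],
    [255,-0.065,-0.03,-0.04,0,0,0.2],
    [255,-0.1,-0.04,-0.06,0,0,0.3],
    [255,-0.13,-0.04,-0.08,0,0,0.4],
    [255,-0.16,-0.04,-0.09,0,0,0.52]
  ]
}}

```text
time: 20.35
eef_pos: [0.4375, -0.2158, 0.166]
tool_rot: [0.003, 0.867, 0.499, 0.002]
contact_force: [0.7, 1.0, -0.2]
finger_gap: 0.193
```

Run:
```python
from h import *
loose('d',(190,250,319,400))
d,R,t,K=grab('top');s=d['pixels'][160:235,305:380]
a=cv2.resize(np.clip(s.astype(int)*3,0,255).astype('uint8'),(400,400),interpolation=cv2.INTER_CUBIC)
d,R,t,K=grab('scene');s=d['pixels'][185:260,245:320]
b=cv2.resize(np.clip(s.astype(int)*3,0,255).astype('uint8'),(400,400),interpolation=cv2.INTER_CUBIC)
save('pics/d2.png',np.hstack([a,b]))
```

```text
brass 152 ((569.256591796875, -49.241241455078125), (87.73101043701172, 7.388824462890625), 89.2262954711914)
top 1355 ((598.98193359375, -50.05173110961914), (109.73918151855469, 83.28201293945312), 89.25596618652344) [[556.5999755859375, -104.4000015258789], [639.9000244140625, -105.5], [641.2999877929688, 4.300000190734863], [558.0999755859375, 5.400000095367432]]
```

View pics/d2.png

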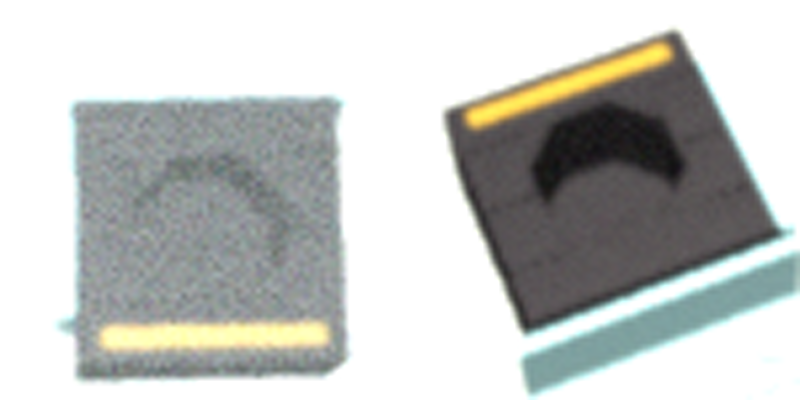

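The faces are closed (no seam in the scene view). In the top view, though, the loose half's -y end seems to stick out 1–1.5 px past the bolted one, so I'll measure that with sub-pixel edges.

```bash
cat >> h.py <<'E'
def edges():
    g=0
    for _ in range(8):
        d,R,t,K=grab('top'); g=g+d['pixels'].astype(float)/8
    def wy(u,v,h=.06):
        r=R.T@np.array([(u-K[0,2])/K[0,0],(v-K[1,2])/K[1,1],1]); c=-R.T@t
        return c+r*(h-c[2])/r[2]
    def cross(p,x0):
        lo,hi=p.min(),p.max(); m=(lo+hi)/2
        i=np.where((p[:-1]-m)*(p[1:]-m)<=0)[0][0]; return x0+i+(m-p[i])/(p[i+1]-p[i])
    G=g[...,0]  # red: blue plate stays mid-grey
    for v in range(180,232,2):
        u=cross(G[v,360:382],360); a=wy(u,v)
        print(v,a[:2].round(4), 'L:',[int(x) for x in G[v,312:326]])
    print('back')
    for u in range(322,370,6):
        v=cross(G[222:240,u],222); print(u,wy(u,v)[:2].round(4))
E
python3 -c "
from h import *
edges()"
```

```text
180 [ 0.6619 -0.1055] L: [117, 108, 101, 106, 105, 90, 65, 53, 49, 49, 48, 49, 49, 48]
182 [ 0.6574 -0.1039] L: [117, 106, 100, 106, 105, 91, 69, 52, 51, 50, 49, 49, 49, 49]
184 [ 0.653  -0.1032] L: [116, 108, 101, 107, 107, 96, 75, 56, 50, 49, 49, 49, 49, 49]
186 [ 0.6485 -0.1036] L: [118, 111, 105, 110, 107, 98, 77, 56, 48, 48, 48, 48, 48, 49]
188 [ 0.6441 -0.1036] L: [118, 110, 105, 110, 108, 96, 75, 56, 51, 50, 50, 50, 48, 49]
190 [ 0.6396 -0.1033] L: [119, 112, 105, 109, 107, 96, 76, 55, 48, 48, 48, 48, 48, 47]
192 [ 0.6352 -0.1034] L: [118, 108, 97, 101, 105, 98, 79, 58, 50, 50, 49, 49, 49, 52]
194 [ 0.6308 -0.1033] L: [117, 110, 99, 101, 106, 108, 94, 63, 49, 50, 48, 48, 49, 47]
196 [ 0.6264 -0.1032] L: [117, 112, 104, 104, 107, 109, 96, 63, 50, 50, 48, 50, 49, 48]
198 [ 0.622  -0.1032] L: [119, 113, 103, 101, 107, 107, 93, 65, 50, 49, 48, 48, 48, 48]
200 [ 0.6176 -0.1032] L: [118, 111, 101, 100, 106, 105, 93, 65, 50, 50, 49, 49, 50, 47]
202 [ 0.6132 -0.1034] L: [117, 112, 99, 96, 106, 106, 92, 65, 51, 51, 49, 49, 51, 50]
204 [ 0.6088 -0.1037] L: [117, 109, 98, 96, 104, 106, 9
[... 642 characters left out ...]
0 [ 0.574  -0.1037] L: [116, 113, 100, 78, 65, 61, 54, 50, 49, 50, 52, 52, 55, 58]
222 [ 0.5698 -0.0937] L: [116, 115, 105, 90, 77, 71, 59, 50, 51, 51, 53, 65, 84, 96]
224 [ 0.5654 -0.1042] L: [118, 117, 117, 116, 116, 112, 94, 62, 51, 52, 53, 64, 83, 95]
226 [ 0.5611 -0.1043] L: [118, 117, 118, 117, 118, 115, 98, 65, 52, 51, 52, 51, 54, 57]
228 [ 0.5568 -0.1014] L: [119, 118, 119, 119, 119, 114, 97, 60, 47, 45, 44, 43, 46, 45]
230 [ 0.5526 -0.0968] L: [118, 118, 118, 118, 117, 114, 97, 62, 46, 45, 46, 43, 45, 45]
back
322 [ 0.5511 -0.0008]
328 [ 0.565  -0.0138]
334 [ 0.5652 -0.0266]
340 [ 0.5653 -0.0394]
346 [ 0.5655 -0.0522]
352 [ 0.5655 -0.065 ]
358 [ 0.5656 -0.0779]
364 [ 0.5661 -0.0907]
```

The -y ends differ by about 0.4 mm and the stop seam looks the same as the bolted part's. I'll give one more gentle y push to seat the end with the faces closed.

Request:
{"op": "jog_arm", "data": {
  "series": [
    [255,0.028,0.019,0,0,0,0.12],
    [255,0.056,0.038,0,0,0,0.24],
    [255,0.084,0.057,0,0,0,0.36],
    [255,0.112,0.076,0,0,0,0.48],
    [255,0.14,0.0955,0,0,0,0.6]
  ]
}}

```text
time: 21.32
eef_pos: [0.5901, -0.1377, 0.1613]
tool_rot: [-0.0, 0.975, 0.221, -0.0]
contact_force: [-0.6, -1.0, 0.7]
finger_gap: 0.004
```

Request:
{"op": "jog_arm", "data": {
  "series": [
    [255,0,0,0,0,0,0.12],
    [255,0,0,0,0,0,0.24],
    [255,0,0,0,0,0,0.36],
    [255,0,0,0,0,0,0.449],
    [255,0,0,0,0,0,0.449]
  ]
}}

```text
time: 21.73
eef_pos: [0.5888, -0.1385, 0.1611]
tool_rot: [-0.0, 1.0, -0.001, -0.0]
contact_force: [-0.0, 0.5, 0.3]
finger_gap: 0.003
```

```bash
python3 -c "
from h import *
s=monitor.sense();print(s['eef_pos'],s['tool_rot'])"
```

```text
[ 0.58881352 -0.13845237  0.16111869] [-1.63140549e-04  9.99999457e-01 -9.48508377e-04 -3.99854841e-04]
```

Request:
{"op": "jog_arm", "data": {
  "series": [
    [255,0,0,0.035,0,0,0],
    [255,0,0,0.07,0,0,0],
    [255,0,0,0.105,0,0,0],
    [255,0,0,0.13,0,0,0],
    [255,0,0,0.144,0,0,0]
  ]
}}

```text
time: 22.15
eef_pos: [0.586, -0.138, 0.0133]
tool_rot: [-0.001, 1.0, 0.002, -0.003]
contact_force: [-0.5, -0.4, -0.2]
finger_gap: 0.006
```

Request:
{"op": "jog_arm", "data": {
  "series": [
    [255,0,-0.005,0,0,0,0],
    [255,0,-0.01,0,0,0,0],
    [255,0,-0.015,0,0,0,0],
    [255,0,-0.018,0,0,0,0],
    [255,0,-0.019,0,0,0,0]
  ]
}}

```text
time: 22.57
eef_pos: [0.5905, -0.1198, 0.02]
tool_rot: [0.0, 1.0, 0.001, 0.002]
contact_force: [-0.3, 0.8, 0.2]
finger_gap: 0.001
```

Request:
{"op": "jog_arm", "data": {
  "series": [
    [255,0,-0.0005,0,0,0,0],
    [255,0,-0.001,0,0,0,0],
    [255,0,-0.0015,0,0,0,0],
    [255,0,-0.002,0,0,0,0],
    [255,0,-0.0025,0,0,0,0]
  ]
}}

```text
time: 22.98
eef_pos: [0.5888, -0.1178, 0.0177]
tool_rot: [0.0, 1.0, 0.0, -0.0]
contact_force: [0.1, 0.5, -0.5]
finger_gap: 0.003
```

Request:
{"op": "jog_arm", "data": {
  "series": [
    [255,0,-0.0007,-0.0002,0,0,0],
    [255,0,-0.0014,-0.0004,0,0,0],
    [255,0,-0.0021,-0.0006,0,0,0],
    [255,0,-0.0028,-0.0008,0,0,0],
    [255,0,-0.0032,-0.001,0,0,0]
  ]
}}

```text
time: 23.4
eef_pos: [0.5887, -0.1148, 0.0185]
tool_rot: [0.0, 1.0, 0.001, -0.0]
contact_force: [0.5, -4.0, -2.6]
finger_gap: 0.005
```

Request:
{"op": "jog_arm", "data": {
  "series": [
    [255,0,-0.0003,-0.0002,0,0,0],
    [255,0,-0.0006,-0.0004,0,0,0],
    [255,0,-0.0009,-0.0005,0,0,0],
    [255,0,-0.0012,-0.0006,0,0,0],
    [255,0,-0.0014,-0.0006,0,0,0]
  ]
}}

```text
time: 23.82
eef_pos: [0.5885, -0.1147, 0.0188]
tool_rot: [0.001, 1.0, 0.0, -0.0]
contact_force: [0.8, -9.4, -6.2]
finger_gap: 0.007
```

Request:
{"op": "jog_arm", "data": {
  "series": [
    [255,0,-0.0003,0.0003,0,0,0],
    [255,0,-0.0006,0.0006,0,0,0],
    [255,0,-0.0008,0.0008,0,0,0],
    [255,0,-0.001,0.0009,0,0,0],
    [255,0,-0.001,0.0009,0,0,0]
  ]
}}

```text
time: 24.23
eef_pos: [0.5889, -0.1147, 0.0186]
tool_rot: [0.002, 1.0, 0.0, 0.0]
contact_force: [-0.5, -12.0, -2.0]
finger_gap: 0.005
```

Request:
{"op": "jog_arm", "data": {
  "series": [
    [255,0,0.003,0,0,0,0],
    [255,0,0.008,0,0,0,0],
    [255,0,0.022,0,0,0,0],
    [255,0,0.03,-0.035,0,0,0],
    [255,0,0.03,-0.07,0,0,0]
  ]
}}

```text
time: 24.65
eef_pos: [0.5862, -0.1434, 0.0862]
tool_rot: [-0.001, 1.0, 0.0, -0.003]
contact_force: [0.9, -0.0, 0.3]
finger_gap: 0.002
```

Request:
{"op": "jog_arm", "data": {
  "series": [
    [255,-0.02,0.02,-0.035,0,0,0],
    [255,-0.05,0.04,-0.06,0,0,0],
    [255,-0.08,0.06,-0.08,0,0,0],
    [255,-0.11,0.08,-0.08,0,0,0],
    [255,-0.14,0.1,-0.08,0,0,0]
  ]
}}

```text
time: 25.07
eef_pos: [0.4486, -0.2444, 0.1712]
tool_rot: [0.001, 1.0, 0.001, 0.002]
contact_force: [-0.1, -1.2, -0.7]
finger_gap: 0.001
```

Run:
```python
from h import *
loose('e',(190,250,319,400))
edges()
A=[]
for n in('top','scene'):
    d,R,t,K=grab(n);s=d['pixels']; A.append(cv2.resize(s,(400,250),interpolation=cv2.INTER_AREA))
    c=s[160:235,305:380] if n=='top' else s[185:260,245:320]
    A.append(cv2.resize(np.clip(c.astype(int)*3,0,255).astype('uint8'),(300,300),interpolation=cv2.INTER_CUBIC))
o=np.zeros((560,800,3),'uint8');o[:250,:400]=A[0];o[:250,400:]=A[2];o[255:555,50:350]=A[1];o[255:555,450:750]=A[3]
save('pics/e2.png',o)
```

```text
brass 152 ((569.0217895507812, -49.09071350097656), (87.61940002441406, 7.389739990234375), 89.06918334960938)
top 1361 ((599.3535766601562, -50.22587585449219), (110.28731536865234, 83.37416076660156), 89.59622192382812) [[557.2999877929688, -105.0999984741211], [640.7000122070312, -105.69999694824219], [641.4000244140625, 4.599999904632568], [558.0999755859375, 5.199999809265137]]
180 [ 0.6619 -0.1056] L: [117, 107, 100, 105, 103, 91, 63, 50, 50, 50, 50, 48, 49, 48]
182 [ 0.6574 -0.1038] L: [116, 105, 97, 105, 104, 91, 68, 51, 51, 48, 49, 47, 47, 49]
184 [ 0.653  -0.1032] L: [115, 106, 101, 106, 106, 95, 76, 55, 49, 48, 48, 49, 48, 49]
186 [ 0.6485 -0.1036] L: [116, 111, 105, 109, 107, 96, 77, 56, 49, 48, 50, 49, 49, 50]
188 [ 0.6441 -0.1036] L: [117, 110, 105, 109, 108, 95, 74, 55, 48, 50, 48, 49, 49, 48]
190 [ 0.6396 -0.1033] L: [119, 111, 104, 107, 106, 97, 74, 54, 48, 47, 47, 47, 47, 48]
192 [ 0.6352 -0.1034] L: [117, 109, 96, 100, 104, 98, 79, 57, 49, 49, 49, 49, 46, 48]
194 [ 0.6308 -0.1034] L: [117, 109, 97, 100, 107, 107, 93, 64, 49, 50, 49, 47, 49, 49]
196 [ 0.6264 -0.1032
[... 1023 characters left out ...]
0 [ 0.574  -0.1036] L: [114, 113, 100, 77, 63, 61, 56, 49, 50, 49, 49, 53, 56, 59]
222 [ 0.5698 -0.0935] L: [115, 114, 106, 88, 76, 69, 58, 49, 50, 51, 55, 67, 86, 97]
224 [ 0.5654 -0.1041] L: [117, 115, 115, 116, 114, 104, 82, 57, 51, 51, 54, 66, 84, 95]
226 [ 0.5611 -0.1038] L: [117, 117, 117, 117, 117, 112, 93, 62, 51, 53, 52, 51, 53, 55]
228 [ 0.5568 -0.1005] L: [118, 118, 118, 118, 117, 114, 97, 61, 46, 43, 43, 42, 44, 45]
230 [ 0.5526 -0.0967] L: [117, 118, 117, 117, 117, 113, 95, 63, 46, 45, 43, 43, 44, 44]
back
322 [ 0.5511 -0.0008]
328 [ 0.565  -0.0138]
334 [ 0.5653 -0.0266]
340 [ 0.5653 -0.0394]
346 [ 0.5656 -0.0522]
352 [ 0.5656 -0.0651]
358 [ 0.5655 -0.0779]
364 [ 0.5661 -0.0907]
```

View pics/e2.png

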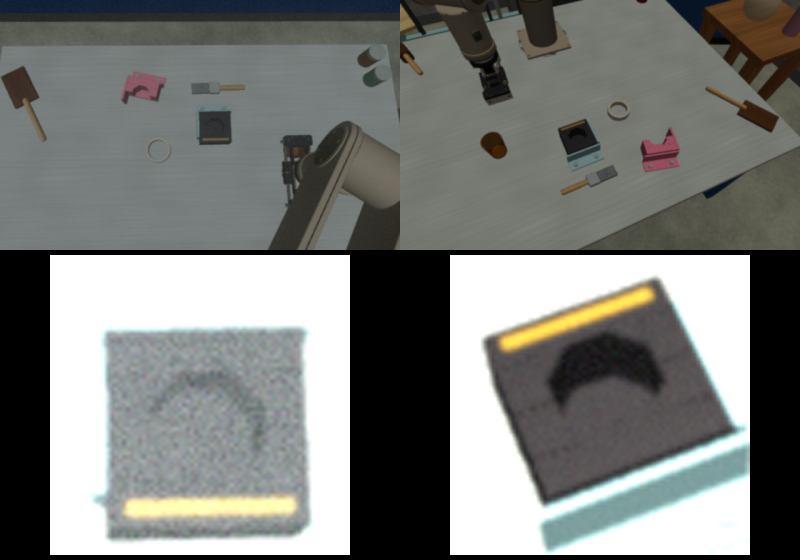

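The picture shows the mould closed with no seam at the faces or the stop. The tumbler, tape and brush are unmoved and the hand is clear. One last numerical check: are the loose half and bolted half parallel, and have the bystanders shifted?

Run:
```python
from h import *
g=0
for _ in range(8):
    d,R,t,K=grab('top'); g=g+d['pixels'].astype(float)/8
p0=np.load('top0.npz')['px'].astype(float)
def fit(img,v0,v1,us):
    vs=[]
    for u in us:
        p=img[v0:v1,u,0]; m=(p.min()+p.max())/2; i=np.where((p[:-1]-m)*(p[1:]-m)<=0)[0][-1]; vs.append(v0+i+(m-p[i])/(p[i+1]-p[i]))
    a=np.polyfit(us,vs,1); return a[0].round(4),np.polyval(a,343).round(2),np.std(np.array(vs)-np.polyval(a,us)).round(2)
f=list(range(322,331))+list(range(358,364))
print('fixed face slope',fit(p0,198,212,f))
print('fixed back',fit(p0,174,186,range(322,364)),fit(g,174,186,range(322,364)))
print('loose back',fit(g,229,242,range(322,358)))
for n,(a,b,c,e) in dict(tum=(215,258,448,502),tape=(215,265,228,278),brush=(128,155,302,396)).items():
    print(n,np.abs(cv2.blur(g-p0,(3,3)))[a:b,c:e].max().round(1))
```

```text
fixed face slope (np.float64(-0.0245), np.float64(206.74), np.float64(0.09))
fixed back (np.float64(-0.0146), np.float64(177.64), np.float64(0.12)) (np.float64(-0.0162), np.float64(177.6), np.float64(0.12))
loose back (np.float64(-0.0249), np.float64(230.87), np.float64(0.07))
tum 77.2
tape 8.8
brush 8.8
```

Request:
{"op": "jog_arm", "data": {
  "series": [
    [255,-0.03,0,-0.02,0,0,0],
    [255,-0.05,0,-0.04,0,0,0],
    [255,-0.05,0,-0.05,0,0,0],
    [255,-0.05,0,-0.05,0,0,0],
    [255,-0.05,0,-0.05,0,0,0]
  ]
}}

```text
time: 26.43
eef_pos: [0.3997, -0.2428, 0.219]
tool_rot: [0.001, 1.0, 0.0, 0.001]
contact_force: [0.2, 0.5, 0.1]
finger_gap: 0.006
```

Run:
```python
from h import *
from cell import finish_job
p0=np.load('scene0.npz')['px'].astype(float)
g=np.mean([cams.get_image('scene')['pixels'].astype(float) for _ in range(4)],0)
df=np.abs(cv2.blur(g-p0,(3,3)))[205:258,125:176].max();print('tumbler diff',df)
s=monitor.sense();print(s['time'],s['eef_pos'],np.abs(s['qvel']).max())
if df<20: print(finish_job())
```

```text
tumbler diff 3.388888888888889
26.6333 [ 0.39889697 -0.24186008  0.21707806] 0.0020115145855839804
the job is handed in; nothing more can be done
None
```

The mould is closed and the job was handed in at about 26.6 s. I squared the loose half from behind, pushed it along to the end stop, pushed its hollow face against the bolted half, and re-seated it against the stop.

**Last checks:**
- **Fit:** no seam shows at the faces or the stop in either camera view. The edge slopes of the two halves agree to within 0.0005.
- **Seating:** the last pushes of about 12 N in each direction moved nothing further.
- **Bystanders:** the tumbler, tape and brush are unmoved in the images.
- **Hand:** it is clear, about 0.2 m above the bench.

**What failed or disagreed:**
- **Stalled push:** the first closing push stopped about 7 mm short at 35 N because the fingertips pressed the block onto the bench. I repeated it with the hand settled and it slid home.
- **Upward drag:** during the last push against the stop, the fingers dragged upward on the block with about 6 N, which may be close to its weight. I eased this off at once, and the images showed no change in the block's position.
- **End-stop gap:** the far end of the loose half measures about 0.5 mm past the bolted half. That is within calibration error, but I could not rule out a gap that small at the stop.
- **Tumbler check:** the top-view comparison was spoiled by the hand blocking the view, so I used the scene camera instead, which showed no change.

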